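# Unlock a mould slide with the mallet and hold it out at the index mark

## Task

On the mould half, knock the sprung lock pin fully down with the copper mallet held in the gripper (never touch the pin with the gripper itself), then set the mallet back on the bench, clear of the mould. Then take the slide's pull knob, draw the slide out against its spring until the line scribed across it is level with the blade of the index clip, and finish while still holding it there: do not let go. Leave the tray of inserts, the brass bar and the toothed insert where they are.

Things in the scene. Friction and masses are not known exactly. Their poses are not given: they have to be found in the camera images.
- mould: Fixed steel mould half lying flat, 220 x 180 x 45 mm, origin under its centre, z up, -x side roughly towards the robot. On its top the slide runs along x between two dark rails 16 mm high; a dark insert (18 mm high) and two pillars (30 mm) stand on its +x half. The lock pin stands between two fixed dark cheeks (20 mm high, 26 mm along y) at mould x = -63, y = +52 mm.
- slide_core: Aluminium slide, 90 x 44 x 22 mm, on the mould's top plate; axes parallel to the mould's. Origin on the plate's top, at the mould's centre when home. Slides out only along the mould's -x, up to 60 mm; a spring pulls it back with about 3.6 N at home, 9 N at 45 mm. The lock pin, while up, blocks it after 2 mm.
- knob_grip (a point): The place to grip: point on the axis of the slide's pull knob, an upright dark steel cylinder, diameter 24 mm and 36 mm tall, fixed on the slide's top (which is 67 mm above the bench). The point is 20 mm above the knob's foot (87 mm above the bench), 16 mm under its top, and 30 mm on the -x side of the slide's origin.
- slide_line (a point): Middle of the dark line (3 mm wide) scribed across the slide's top, along the slide's y; 42 mm on the +x side of the knob's axis.
- index_clip: Small fixed steel clip with a thin dark-topped blade, on the rail at the slide's -y side, 25 to 45 mm on the -x side of where the line is when the slide is home (it differs each time). Axes parallel to the mould's; origin on the rail's top in the middle of the blade. The slide is at the mark when slide_line has x = 0 in this frame.
- lock_pin: The sprung lock pin with its flat round steel head (diameter 24 mm, 8 mm thick, top 42 mm above the pin's origin). It moves only up and down, 14 mm in all: up at the start (or up to 4 mm down), fully down when its head rests on the cheeks. It needs about 12 N downward to move (friction and a light spring) and stays where it is driven.
- pin_top (a point): Centre of the top face of the pin's head: 87 mm above the bench when the pin is quite up, 73 mm when fully down.
- mallet: Loose copper mallet, 0.55 to 0.85 kg, standing on its head's striking face (origin: centre of that face). Head: upright cylinder, diameter 40, 64 mm tall. Wooden handle 20 wide (y) x 26 mm high, level, its middle 34 mm above the striking face, along the mallet's -x to 178 mm from the head's axis. Balances about 10 mm from the head's axis towards the handle.
- insert_tray: Grey open tray with small steel inserts, 120 x 100 x 28 mm, origin under its centre: leave it.
- brass_drift: Square brass bar 14 x 130 x 14 mm lying on the bench, origin under its centre: leave it.
- toothed_insert: Steel block with a row of teeth, 30 x 110 x 36 mm, origin under its centre: leave it.
Mind the look-alikes: they are no part of the job. There is more than one size of the mallet; the job needs the smaller.

How it is judged:
By the outcome, as a careful person would: the job done as asked, in the order asked, and still so for the second after the job is handed in, while the arm keeps its last pose, push and grip.
It also fails if it takes over 58 s, if anything falls off the work surface, if the arm or the gripper's body presses on something with over 40 N, if the wrist force passes 120 N, or if a joint passes its speed limit or range.

## Robot

A 6-joint arm with a two-finger parallel gripper is mounted at the origin on the work surface. World frame = base frame: x ahead of the robot, y to its left, z up, the work surface at z = 0. Lengths are in m, angles in rad, forces in N, time in s.
With the tool pointing down it reaches from about 0.3 to 0.775 m from the base axis. Payload 14.6 kg.
Tool frame: the origin (TCP) lies at the very end of the fingers, on their centre line; the grasp point (between the pads) lies 19 mm behind it; z points along the fingers, y is the line along which they close (so a half turn about z gives the same grasp; the last joint's range is limited). The gripper opens to 94 mm and grips with 3 to 60 N. Pads are 16 mm wide; open, the fingers measure 119 mm over their backs; the gripper's body (75 mm by 177 mm) begins 78 mm behind the grasp point.
Start: joints at [-1.336, 0.3, 1.521, -0, 1.321, -0.067], TCP at [0.163, -0.525, 0.205] pointing down, gripper open.
Joint ranges: [-3.03, 3.03], [-0.79, 2.21], [0.23, 2.52], [-1.04, 4.18], [0, 3.07], [-2.55, 2.55]. Speed limits (rad/s): [2.22, 2.22, 2.57, 3.14, 3.14, 3.14].

## Interface

Orientations are given as [roll, pitch, yaw] about the fixed x, y, z axes, in that order (R = Rz(yaw) Ry(pitch) Rx(roll)).
In Python, from station import ctrl gives the robot as it stands.
- The arm moves only by the shell command python3 -m pendant 'ROWS' [OPENING] [FORCE]. ROWS is JSON, a list of rows, each a list of 2 entries, a list of its own where there are three numbers: the shift along the world's x, y, z in cm, then the turn about the world's z in rad. A call has 1 to 20 rows; each row shifts and turns the commanded pose from where the row before left it; what a row does not reach is not made up. A row lasts 1/12 s, in which the tool goes at most 41.7 mm and 7.16 degrees, less where a joint would pass 70% of its speed; a pose out of reach is approached as far as the arm can. A call is refused whole if a number of a shift passes 4.17 or a number of a turn 0.125, either way. A call with a gripper value outside its range is refused whole. OPENING is the opening, from 0 (shut) to 1 (fully open), set as the call begins (- or left out, the last holds). The fingers move at their own pace and stop on an object; FORCE is the grip in N (left out, the last holds). Time passes only in rows, so rows that do not move let the fingers close. It gives the time, the measured TCP pose, the force, the opening and the grip force at its end, in the units of the state.
- ctrl.get_obs(): the state, without advancing time (a new reading comes with each control period).
- ctrl.camera(name): name is "scene" or "top" or "wrist"; returns a dict with "color" (384x512x3 uint8, red, green, blue), "intrinsics" (3x3 intrinsics, pixels), "camera_from_world" (4x4, takes a point from world to camera coordinates). Camera axes: x right, y down, z forward; pixel columns grow to the right and rows downward; lengths in m; the calibration is good to about 2 mm. A picture is of the moment at which its call begins. There is no depth.
- ctrl.hand_in(): hands the job in; it is judged then, once.
The state is a dict: "time_s": time; "qpos": joint angles; "joint_vel": joint speeds; "tau": joint torques, N m; "ee_pos": TCP position; "eef_rot": TCP orientation; "force": force on the tool from outside, world axes, zero at the start; "moment": the same for the moment, N m; "grip_width": finger opening in m; "grip_force": force on a finger pad.
Only numpy, scipy, OpenCV 4.12 (cv2) and the standard library are available. Lean on these libraries where they do the work, as an engineer would, in place of code of your own. Each camera call takes 0.05 s, during which the arm holds its last target. There are 200 camera calls.

## Working session

There is one attempt and no reset: what is moved stays moved. The work goes in short steps, Python scripts to look and compute and a shell command to move; the robot and the scene stay as the last step left them, time stands still between calls to the robot, and variables do not carry over. Pictures are saved under pics/ and viewed, at most 10 in all, crops included, and the job is handed in when it is done.

```bash
mkdir -p pics; ls
python3 - <<'E'
from station import ctrl
import cv2, numpy as np, pickle
d={}
for n in("scene","top"):
    c=ctrl.camera(n); d[n]=c
    cv2.imwrite(f"pics/{n}0.png",cv2.resize(c["color"][:,:,::-1],None,fx=1.5625,fy=1.5625,interpolation=cv2.INTER_CUBIC))
    T=c["camera_from_world"]; print(n,-T[:3,:3].T@T[:3,3],T[2,:3],c["intrinsics"][0])
pickle.dump(d,open("d0.pkl","wb"))
print(ctrl.get_obs())
E
```

```text
pics
scene [ 1.1229046  -0.58617217  0.92018872] [-0.41367521  0.56513482 -0.7137895 ] [435.87395118   0.         252.45691356]
top [0.53991945 0.06786252 1.0614501 ] [ 0.08161337 -0.01609483 -0.9965341 ] [390.40688183   0.         258.35412203]
{'time_s': 0.1, 'qpos': array([-1.33553927e+00,  3.00407472e-01,  1.52154208e+00,  2.50407497e-05,
        1.32068125e+00, -6.65861796e-02]), 'joint_vel': array([-0.00050838, -0.00279863, -0.00255819,  0.00038339,  0.00146725,
        0.00046236]), 'tau': array([ 1.93293331e-04, -5.32643867e+01, -3.53285015e+01,  7.09580421e-02,
        2.34709057e-02, -4.47587115e-05]), 'ee_pos': array([ 0.16345896, -0.5248971 ,  0.20493772]), 'eef_rot': array([-3.14055842e+00, -9.32767999e-05,  3.01836980e-01]), 'force': array([-1.17739966, -0.45877608, -0.57101499]), 'moment': array([-0.00292892, -0.00224986,  0.00205253]), 'grip_force': 0.0, 'grip_width': 0.09443532586813352}
```

View pics/top0.png

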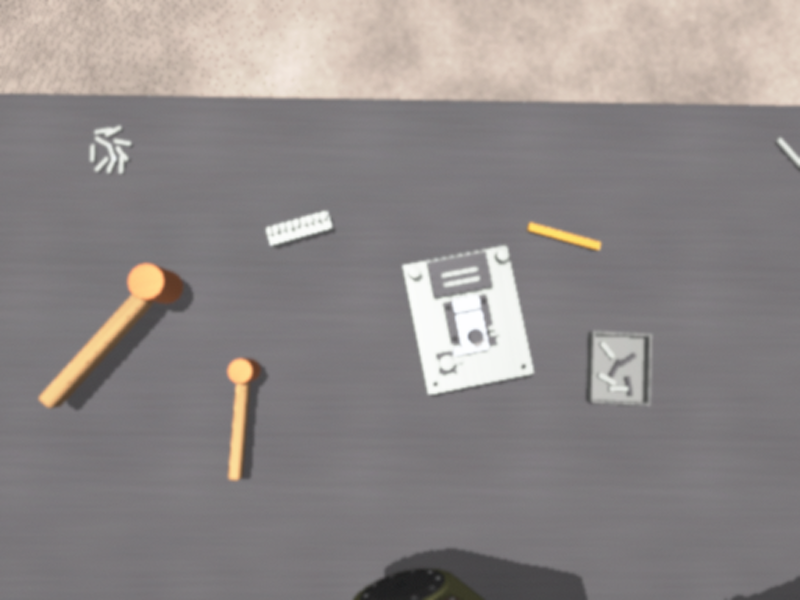

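View pics/scene0.png

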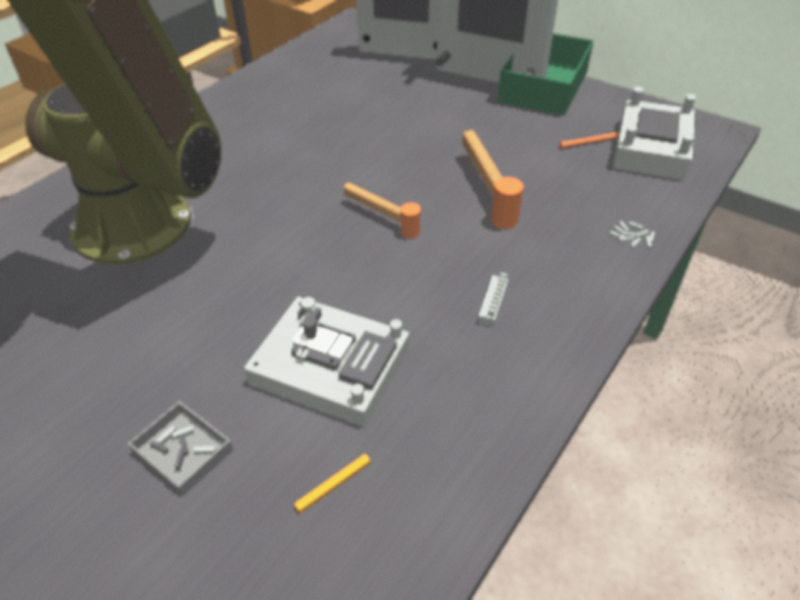

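The top view shows the small mallet with its head at (240,370) and handle end at (235,478). The mould corners are at (403,264), (507,247), (533,373) and (429,393), the pin head is at (447,362), and the knob is at (474,337). In the scene view the small mallet's head top is at (410,207), its handle end at (347,187), the knob top near (311,310), and the pin near (307,303).

```bash
cat > h.py <<'E'
import numpy as np, cv2
S=1.5625
def P(c): return c["intrinsics"]@c["camera_from_world"][:3]
def px(p,s=S): return (np.array(p,float)+.5)/s-.5
def onz(c,p,z):  # native pixel -> world at height z
    M=P(c); A=np.c_[M[:,0],M[:,1],-np.array([*p,1.])]
    return np.r_[np.linalg.solve(A,-(M[:,2]*z+M[:,3]))[:2],z]
def tri(c1,p1,c2,p2):
    X=cv2.triangulatePoints(P(c1),P(c2),np.array(p1,float).reshape(2,1),np.array(p2,float).reshape(2,1))[:,0]; return X[:3]/X[3]
def proj(c,X): q=P(c)@np.r_[X,1]; return q[:2]/q[2]
E
python3 - <<'E'
from h import *; import pickle
np.set_printoptions(precision=4,suppress=True)
d=pickle.load(open("d0.pkl","rb")); t,s=d["top"],d["scene"]
print("head",tri(t,px((240,370)),s,px((410,207))), onz(t,px((240,370)),.064))
print("handle end",onz(t,px((235,478)),.047))
for q in ((403,264),(507,247),(533,373),(429,393)): print("corner",onz(t,px(q),.045))
print("pin",onz(t,px((447,362)),.085),"knob",onz(t,px((474,337)),.103))
from station import ctrl
c=ctrl.camera("wrist"); o=ctrl.get_obs(); T=c["camera_from_world"]; print("wristcam",-T[:3,:3].T@T[:3,3],T[:3,:3],o["ee_pos"],c["intrinsics"])
E
```

```text
head [0.506  0.3143 0.0703] [0.506 0.316 0.064]
handle end [0.3312 0.3229 0.047 ]
corner [0.6849 0.0537 0.045 ]
corner [ 0.716  -0.1217  0.045 ]
corner [ 0.5049 -0.1642  0.045 ]
corner [0.4705 0.0086 0.045 ]
pin [ 0.5224 -0.0175  0.085 ] knob [ 0.5623 -0.0583  0.103 ]
wristcam [ 0.2422 -0.5012  0.3835] [[ 0.2965 -0.955  -0.0013]
 [-0.917  -0.2851  0.2791]
 [-0.2669 -0.0815 -0.9603]] [ 0.1634 -0.525   0.2051] [[272.3719   0.     254.4456]
 [  0.     272.3719 193.3397]
 [  0.       0.       1.    ]]
```

```bash
python3 -m pendant '[[[1.8,2.95,0.3],-0.02],[[1.8,2.95,0.3],-0.02],[[1.8,2.95,0.3],-0.02],[[1.8,2.95,0.3],-0.02],[[1.8,2.95,0.3],-0.02],[[1.8,2.95,0.3],-0.02],[[1.8,2.95,0.3],-0.02],[[1.8,2.95,0.3],-0.02],[[1.8,2.95,0.3],-0.02],[[1.8,2.95,0.3],-0.02],[[1.8,2.95,0.3],-0.02],[[1.8,2.95,0.3],-0.02],[[1.8,2.95,0.3],-0.02],[[1.8,2.95,0.3],-0.02],[[1.8,2.95,0.3],-0.02],[[1.8,2.95,0.3],-0.02],[[0,0,0],0],[[0,0,0],0],[[0,0,0],0]]' 1
python3 - <<'E'
from station import ctrl
import cv2,pickle
c=ctrl.camera("wrist"); pickle.dump(c,open("w1.pkl","wb"))
cv2.imwrite("pics/w1.png",cv2.resize(c["color"][:,:,::-1],None,fx=1.5625,fy=1.5625,interpolation=cv2.INTER_CUBIC))
E
```

```text
time_s: 1.73
ee_pos: [0.4511, -0.0534, 0.2531]
eef_rot: [3.142, 0.001, -0.018]
force: [-0.5, -0.2, 0.6]
grip_width: 0.0939
grip_force: 0.0
```

View pics/w1.png

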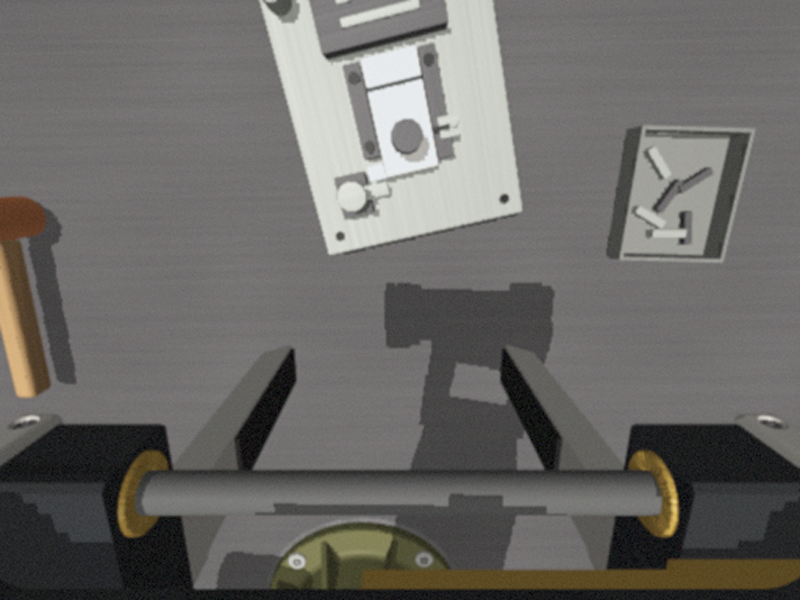

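The wrist view shows the pin head at (352,196), the knob top at (407,136) and the slide line from (370,91) to (425,80). The index clip is near (447,125).

```bash
python3 -m pendant '[[[0.1,2.6,-0.2],0],[[0.1,2.6,-0.2],0],[[0.1,2.6,-0.2],0],[[0.1,2.6,-0.2],0],[[0.1,2.6,-0.2],0],[[0.1,2.6,-0.2],0],[[0.1,2.6,-0.2],0],[[0.1,2.6,-0.2],0],[[0.1,2.6,-0.2],0],[[0.1,2.6,-0.2],0],[[0.1,2.6,-0.2],0],[[0.1,2.6,-0.2],0],[[0.1,2.6,-0.2],0],[[0.1,2.6,-0.2],0],[[0,0,0],0],[[0,0,0],0],[[0,0,0],0]]'
python3 - <<'E'
from station import ctrl
import cv2,pickle
c=ctrl.camera("wrist"); pickle.dump(c,open("w2.pkl","wb"))
cv2.imwrite("pics/w2.png",cv2.resize(c["color"][:,:,::-1],None,fx=1.5625,fy=1.5625,interpolation=cv2.INTER_CUBIC))
E
```

```text
time_s: 3.2
ee_pos: [0.4658, 0.3095, 0.2254]
eef_rot: [3.141, 0.0, -0.019]
force: [0.3, 0.3, -0.2]
grip_width: 0.0942
grip_force: 0.0
```

View pics/w2.png

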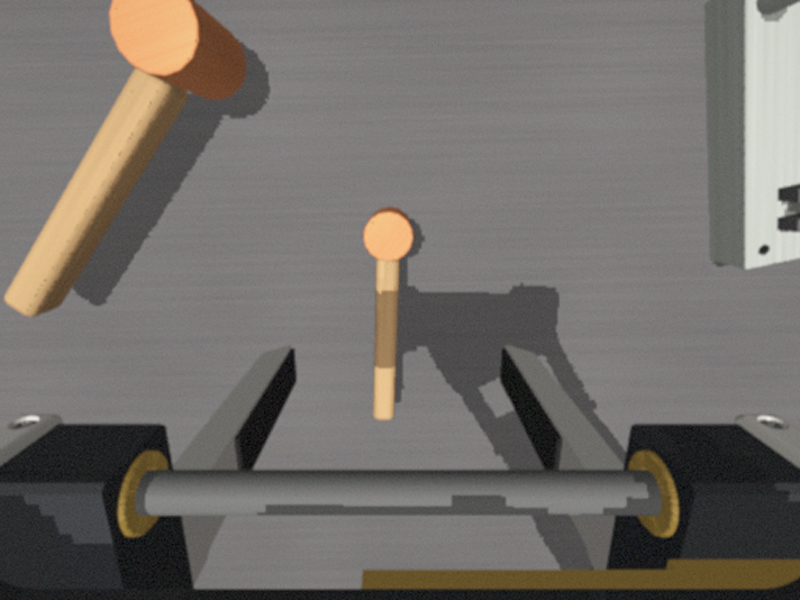

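The small mallet's head top is at (388,236), about 50 px across, and its handle end is at (384,418).

Run:
```python
from h import *; import pickle
np.set_printoptions(precision=4,suppress=True)
d=pickle.load(open("d0.pkl","rb")); t,s=d["top"],d["scene"]
w1=pickle.load(open("w1.pkl","rb"));w2=pickle.load(open("w2.pkl","rb"))
print("head",tri(w2,px((388,236)),t,px((240,370))),onz(w2,px((388,236)),.064))
a=onz(w2,px((384,418)),.047);b=onz(w2,px((388,262)),.047);print("handle",a,b,np.arctan2(*(b-a)[1::-1]))
print("width",np.linalg.norm(onz(w2,px((363.5,236)),.064)-onz(w2,px((413.5,236)),.064)))
print("pin",tri(w1,px((352,196)),t,px((447,362))),onz(w1,px((352,196)),.087))
print("knob",tri(w1,px((407,136)),t,px((474,337))),onz(w1,px((407,136)),.103))
print("line",onz(w1,px((397,85.5)),.067))
```

```text
head [0.5056 0.3159 0.0652] [0.5045 0.3164 0.064 ]
handle [0.3305 0.3252 0.047 ] [0.4803 0.3174 0.047 ] -0.05190100647199223
width 0.039784805878907016
pin [ 0.5218 -0.018   0.08  ] [ 0.521  -0.0188  0.087 ]
knob [ 0.5636 -0.0618  0.0795] [ 0.5628 -0.0623  0.103 ]
line [ 0.6029 -0.0557  0.067 ]
```

```bash
python3 -m pendant '[[[1.3,0.2,-1.5],-0.01],[[1.3,0.2,-1.5],-0.01],[[1.3,0.25,-1.5],-0.01],[[0,0,-2.5],0],[[0,0,-2.5],0],[[0,0,-2.5],0],[[0,0,-2.4],0],[[0,0,-2.2],0],[[0,0,-1.8],0],[[0,0,-1],0],[[0,0,-0.5],0],[[0,0,0],0],[[0,0,0],0],[[0,0,0],0]]'
python3 -m pendant '[[[0,0,0],0],[[0,0,0],0],[[0,0,0],0],[[0,0,0],0],[[0,0,0],0],[[0,0,0],0],[[0,0,0],0],[[0,0,0],0],[[0,0,0],0],[[0,0,0],0]]' 0.2 60
```

```text
time_s: 4.42
ee_pos: [0.5051, 0.3175, 0.0278]
eef_rot: [-3.141, -0.002, -0.048]
force: [0.7, -0.5, -0.0]
grip_width: 0.0937
grip_force: 0.0
time_s: 5.25
ee_pos: [0.5045, 0.3172, 0.0265]
eef_rot: [3.141, 0.0, -0.048]
force: [0.6, -1.2, 1.3]
grip_width: 0.0393
grip_force: 60.0
```

```bash
python3 -m pendant '[[[0,0,1],0],[[0,0,2],0],[[0,0,3],0],[[0,0,3],0],[[0.1,-1.6,2.5],0],[[0.2,-3,0],0],[[0.2,-4,0],0],[[0.2,-4,0],0],[[0.2,-4,0],0],[[0.2,-4,0],0],[[0.2,-4,0],0],[[0.2,-4,0],0],[[0.2,-3,0],0],[[0.2,-1.5,0],0],[[0,-0.5,0],0],[[0,0,0],0],[[0,0,0],0],[[0,0,0],0]]'
python3 - <<'E'
from station import ctrl
import cv2,pickle,numpy as np
c=ctrl.camera("wrist"); s=ctrl.camera("scene"); pickle.dump((c,s),open("w3.pkl","wb"))
i=cv2.resize(c["color"][:,:,::-1],None,fx=1.5625,fy=1.5625,interpolation=cv2.INTER_CUBIC)[:400]
j=cv2.resize(s["color"][150:300,120:320,::-1],None,fx=4,fy=4,interpolation=cv2.INTER_CUBIC)[:200]
cv2.imwrite("pics/w3.png",i); cv2.imwrite("pics/s3.png",cv2.resize(s["color"][150:280,130:300,::-1],None,fx=4,fy=4,interpolation=cv2.INTER_CUBIC))
E
```

```text
time_s: 6.75
ee_pos: [0.5233, -0.0175, 0.1414]
eef_rot: [-3.141, 0.0, -0.047]
force: [-0.6, -0.1, -7.8]
grip_width: 0.0397
grip_force: 60.0
```

View pics/w3.png

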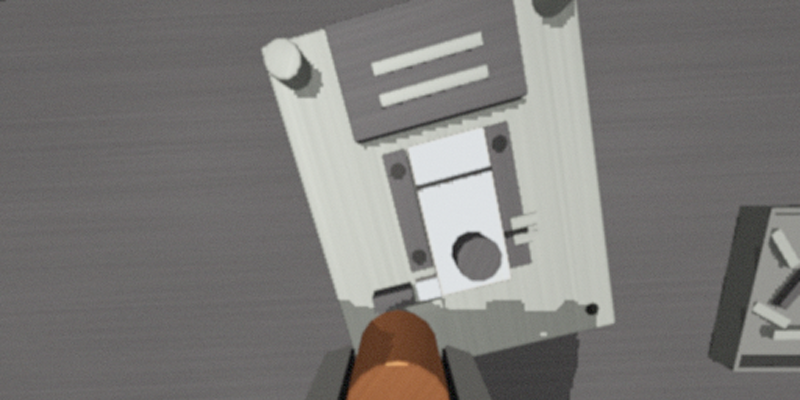

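View pics/s3.png

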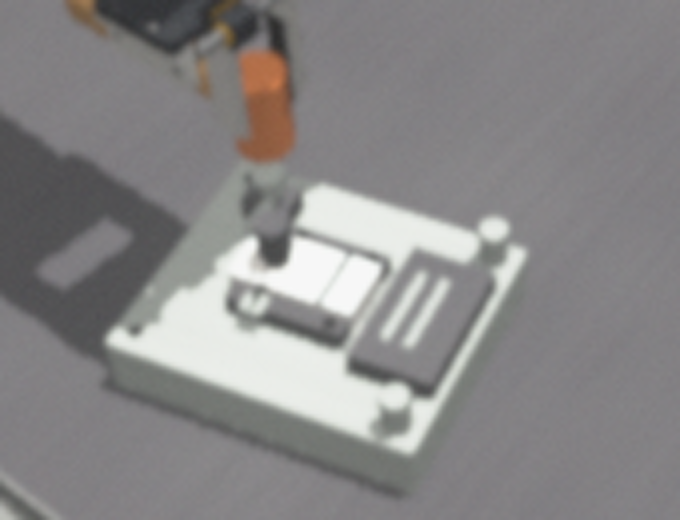

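The mallet is directly above the pin. In the wrist view the line runs from (418,187) to (492,168) and the blade from (505,236) to (530,229).

```bash
python3 -m pendant '[[[0,0,-0.8],0],[[0,0,-1],0],[[0,0,-0.5],0],[[0,0,-0.3],0],[[0,0,-0.2],0],[[0,0,-0.2],0],[[0,0,-0.2],0],[[0,0,-0.2],0],[[0,0,-0.2],0],[[0,0,-0.2],0],[[0,0,-0.2],0],[[0,0,0],0],[[0,0,0],0]]'
```

```text
time_s: 7.93
ee_pos: [0.5236, -0.0186, 0.1013]
eef_rot: [-3.142, -0.0, -0.048]
force: [-1.5, 1.2, -1.7]
grip_width: 0.0391
grip_force: 60.0
```

```bash
python3 -m pendant '[[[0,0,-0.1],0],[[0,0,-0.1],0],[[0,0,0],0],[[0,0,0],0]]';python3 -m pendant '[[[0,0,-0.1],0],[[0,0,0],0],[[0,0,0],0]]'
```

```text
time_s: 8.27
ee_pos: [0.5236, -0.0186, 0.0994]
eef_rot: [3.142, -0.0, -0.048]
force: [-1.8, 0.8, 2.2]
grip_width: 0.0395
grip_force: 60.0
time_s: 8.52
ee_pos: [0.5237, -0.0186, 0.0991]
eef_rot: [3.142, -0.001, -0.048]
force: [-3.0, 0.8, 9.6]
grip_width: 0.0393
grip_force: 60.0
```

```bash
python3 -m pendant '[[[0,0,-0.1],0],[[0,0,-0.1],0],[[0,0,0],0],[[0,0,0],0]]'
```

```text
time_s: 8.85
ee_pos: [0.5242, -0.0187, 0.0987]
eef_rot: [3.141, -0.003, -0.048]
force: [-9.4, 1.3, 27.0]
grip_width: 0.0392
grip_force: 60.0
```

```bash
python3 -m pendant '[[[0,0,0.5],0],[[0,0,1.5],0],[[0,0,2.5],0],[[-0.2,2,0],0],[[-0.2,4,0],0],[[-0.2,4,0],0],[[-0.2,4,0],0],[[-0.2,4,0],0],[[-0.2,4,0],0],[[-0.2,4,0],0],[[-0.2,4,0],0],[[-0.2,2.5,-1],0],[[-0.2,1.1,-2],0],[[0,0,-2.5],0],[[0,0,-2],0],[[0,0,-1.5],0],[[0,0,-1],0],[[0,0,-0.8],0],[[0,0,0],0],[[0,0,0],0]]';python3 -m pendant '[[[0,0,-0.3],0],[[0,0,0],0],[[0,0,0],0],[[0,0,0],0]]'
```

```text
time_s: 10.52
ee_pos: [0.5036, 0.3173, 0.0336]
eef_rot: [3.142, -0.0, -0.048]
force: [-0.5, 0.4, -7.2]
grip_width: 0.0393
grip_force: 60.0
time_s: 10.85
ee_pos: [0.5037, 0.3174, 0.0309]
eef_rot: [-3.141, -0.001, -0.048]
force: [0.2, 0.3, -8.5]
grip_width: 0.0396
grip_force: 60.0
```

```bash
python3 -m pendant '[[[0,0,-0.2],0],[[0,0,-0.1],0],[[0,0,-0.1],0],[[0,0,0],0],[[0,0,0],0],[[0,0,0],0]]'
```

```text
time_s: 11.35
ee_pos: [0.5036, 0.3174, 0.0265]
eef_rot: [-3.142, -0.0, -0.048]
force: [0.7, -0.9, -5.7]
grip_width: 0.0395
grip_force: 60.0
```

```bash
python3 -m pendant '[[[0,0,-0.05],0],[[0,0,0],0],[[0,0,0],0],[[0,0,0],0],[[0,0,0],0],[[0,0,0],0],[[0,0,0],0],[[0,0,0],0],[[0,0,1],0],[[0,0,3],0],[[0,0,4],0],[[0,0,4],0],[[0,0,4],0],[[0,0,2],0]]' 1;  python3 -m pendant '[[[0.4,-2.4,0],0.12],[[0.4,-2.4,0],0.12],[[0.4,-2.4,0],0.12],[[0.4,-2.4,0],0.12],[[0.4,-2.4,0],0.12],[[0.4,-2.4,0],0.12],[[0.4,-2.4,0],0.12],[[0.4,-2.4,0],0.12],[[0.4,-2.4,0],0.12],[[0.4,-2.4,0],0.12],[[0.4,-2.4,0],0.12],[[0.4,-2.4,0],0.12],[[0.4,-2.4,0],0.12],[[0.4,-2.4,0],0.12],[[0.3,-2.4,0],0.12],[[0,-2,0],0.02],[[0,0,0],0],[[0,0,0],0],[[0,0,0],0]]'
python3 - <<'E'
from station import ctrl
import cv2,pickle,numpy as np
c=ctrl.camera("wrist"); t=ctrl.camera("top"); s=ctrl.camera("scene");pickle.dump((c,t,s),open("w4.pkl","wb"))
i=cv2.resize(c["color"][:,:,::-1],None,fx=1.5625,fy=1.5625,interpolation=cv2.INTER_CUBIC)
k=cv2.resize(s["color"][110:160,190:290,::-1],None,fx=2,fy=2); i[-100:,-200:]=k
cv2.imwrite("pics/w4.png",i)
E
```

```text
time_s: 12.52
ee_pos: [0.5043, 0.3178, 0.2122]
eef_rot: [-3.138, -0.006, -0.048]
force: [-0.0, 0.3, 1.0]
grip_width: 0.0939
grip_force: 0.0
time_s: 14.1
ee_pos: [0.5624, -0.0621, 0.2064]
eef_rot: [3.141, -0.0, 1.771]
force: [-0.5, 0.6, -0.0]
grip_width: 0.0939
grip_force: 0.0
```

View pics/w4.png

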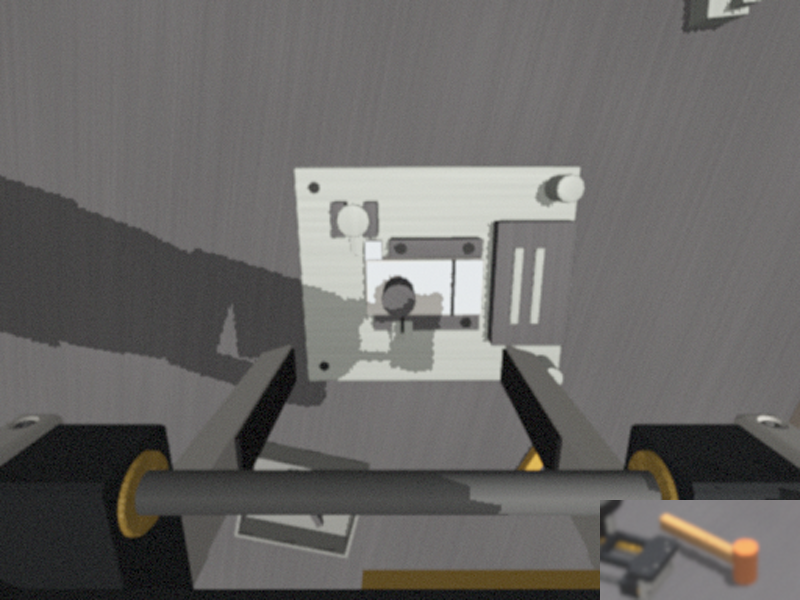

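The knob top is at (398,296), midway between the fingers. The line is at x=453 (y 260–316), the blade at x=402 (y 318–332), and the pin head at (353,220) sits on its cheeks. The mallet is standing on the bench.

Run:
```python
from h import *; import pickle
np.set_printoptions(precision=4,suppress=True)
w1=pickle.load(open("w1.pkl","rb"));w3=pickle.load(open("w3.pkl","rb"))[0];w4=pickle.load(open("w4.pkl","rb"))[0]
th=.20
ca=[onz(w4,px(q),.045) for q in((295,169),(580,167),(309,381))]
e=ca[1]-ca[0];print("yaw edge",np.arctan2(e[1],e[0]),np.linalg.norm(e))
u=np.array([np.cos(th),np.sin(th),0]);v=np.array([-u[1],u[0],0])
k=tri(w1,px((407,136)),w4,px((398,296)));print("knob",k,tri(w3,px((478,257)),w4,px((398,296))),onz(w4,px((398,296)),.103))
l=tri(w3,px((455,177.5)),w4,px((453,288)));print("line",l,onz(w4,px((453,288)),.067))
b=tri(w3,px((517,233)),w4,px((402,325)));print("blade",b,onz(w4,px((402,325)),.067))
print("pin",tri(w1,px((352,196)),w4,px((353,220))),onz(w4,px((353,220)),.073),"d",(onz(w4,px((353,220)),.073)-onz(w4,px((398,296)),.103))@np.c_[u,v])
L=onz(w4,px((453,288)),.067); K=onz(w4,px((398,296)),.103)
print("line-knob",(L-K)@u,(L-K)@v)
for z in(.061,.067,.073): print("line-blade",z,(L-onz(w4,px((402,325)),z))@u)
for z in(.061,.067,.073): print("w3",(onz(w3,px((455,177.5)),.067)-onz(w3,px((517,233)),z))@u)
```

```text
yaw edge 0.20616163612672475 0.21713090842695096
knob [ 0.5638 -0.0625  0.0875] [ 0.5629 -0.0624  0.0907] [ 0.5625 -0.0583  0.103 ]
line [ 0.6048 -0.0539  0.066 ] [ 0.6048 -0.0533  0.067 ]
blade [ 0.572  -0.0892  0.0712] [ 0.5723 -0.0906  0.067 ]
pin [ 0.5206 -0.0172  0.0709] [ 0.521 -0.017  0.073] d [-0.0325  0.0487]
line-knob 0.04242641500761017 -0.003535845271962033
line-blade 0.061 0.03916493018115693
line-blade 0.067 0.03923181653155129
line-blade 0.073 0.03929870288194577
w3 0.04088710910415104
w3 0.039766466969082606
w3 0.038645824834014166
```

```bash
python3 -m pendant '[[[0,0,-1.5],0],[[0,0,-2],0],[[0,0,-2.5],0],[[0,0,-2.5],0],[[0,0,-2],0],[[0,0,-1.5],0],[[0,0,-1],0],[[0,0,-0.5],0],[[0,0,0],0],[[0,0,0],0]]';python3 -m pendant '[[[0,0,0],0],[[0,0,0],0],[[0,0,0],0],[[0,0,0],0],[[0,0,0],0],[[0,0,0],0],[[0,0,0],0],[[0,0,0],0],[[0,0,0],0],[[0,0,0],0]]' 0.1 60
```

```text
time_s: 15.08
ee_pos: [0.5629, -0.0625, 0.0717]
eef_rot: [3.141, 0.0, 1.772]
force: [-0.2, -0.3, 0.3]
grip_width: 0.0939
grip_force: 0.0
time_s: 15.92
ee_pos: [0.5625, -0.0626, 0.071]
eef_rot: [3.142, 0.0, 1.772]
force: [0.2, -0.3, -0.7]
grip_width: 0.0308
grip_force: 0.0
```

```bash
python3 -m pendant '[[[0,0,0],0],[[0,0,0],0],[[0,0,0],0],[[0,0,0],0]]';python3 -m pendant '[[[-0.3,-0.06,0],0],[[-0.4,-0.08,0],0],[[-0.4,-0.08,0],0],[[-0.4,-0.08,0],0],[[-0.4,-0.08,0],0],[[-0.4,-0.08,0],0],[[-0.4,-0.08,0],0],[[-0.4,-0.08,0],0],[[-0.3,-0.06,0],0],[[0,0,0],0],[[0,0,0],0],[[0,0,0],0]]'
python3 - <<'E'
from station import ctrl
import cv2,pickle,numpy as np
c=ctrl.camera("wrist"); t=ctrl.camera("top"); s=ctrl.camera("scene");pickle.dump((c,t,s),open("w5.pkl","wb"))
i=cv2.resize(c["color"][:,:,::-1],None,fx=1.5625,fy=1.5625,interpolation=cv2.INTER_CUBIC)
cv2.imwrite("pics/w5.png",i)
E
```

```text
time_s: 16.25
ee_pos: [0.5627, -0.0626, 0.0709]
eef_rot: [3.141, 0.0, 1.772]
force: [4.1, -0.4, -1.4]
grip_width: 0.0228
grip_force: 60.0
time_s: 17.25
ee_pos: [0.5289, -0.0696, 0.071]
eef_rot: [3.14, 0.001, 1.772]
force: [7.4, -0.8, -5.6]
grip_width: 0.023
grip_force: 60.0
```

View pics/w5.png

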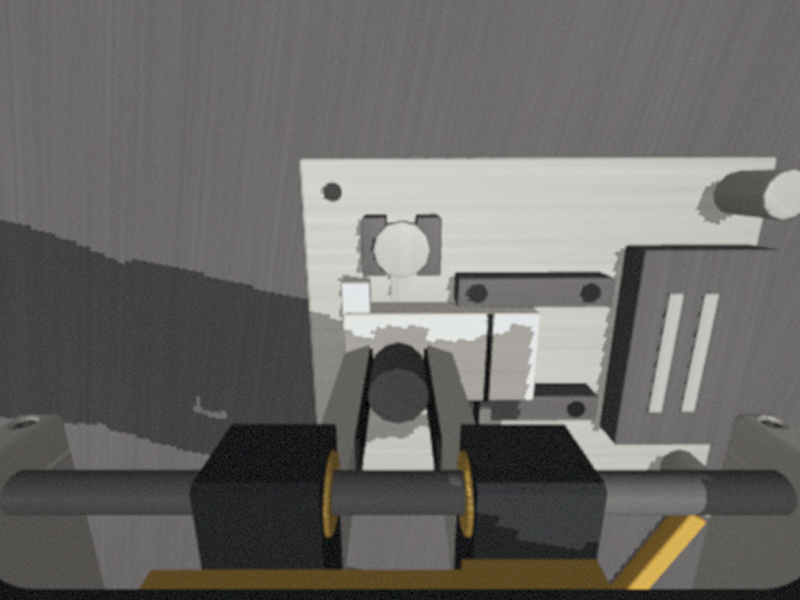

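The slide came out about 34 mm. The line is near x=488 (y 314–400), and the blade is near (480,410), partly hidden by the finger. I'll zoom in on it.

Run:
```python
import cv2,pickle
c,t,s=pickle.load(open("w5.pkl","rb"))
cv2.imwrite("pics/w5c.png",cv2.resize(c["color"][235:285,285:350,::-1],None,fx=10,fy=10,interpolation=cv2.INTER_CUBIC))
```

```text
(no output)
```

View pics/w5c.png

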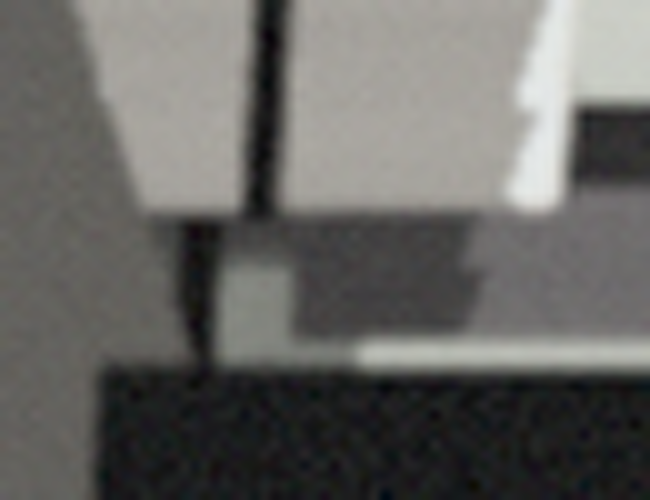

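In the crop the line's end is at x=260, y=205. The blade's upper part is centred at x=199, y=232.

Run:
```python
from h import *; import pickle
c=pickle.load(open("w5.pkl","rb"))[0]; th=.206
u=np.array([np.cos(th),np.sin(th),0])
n=lambda x,y:(285+(x+.5)/10-.5,235+(y+.5)/10-.5)
for lp in((272,5),(260,205)):
  L=onz(c,n(*lp),.067)
  for z in(.067,.071,.075): print(lp,z,(L-onz(c,n(199,232),z))@u*1000)
```

```text
(272, 5) 0.067 4.490378789409262
(272, 5) 0.071 5.306735422299351
(272, 5) 0.075 6.12309205518933
(260, 205) 0.067 4.457379567022046
(260, 205) 0.071 5.273736199912134
(260, 205) 0.075 6.090092832802113
```

```bash
python3 -m pendant '[[[-0.25,-0.05,0],0],[[-0.24,-0.05,0],0],[[0,0,0],0],[[0,0,0],0],[[0,0,0],0],[[0,0,0],0]]'
python3 - <<'E'
from station import ctrl
import cv2,pickle,numpy as np
c=ctrl.camera("wrist"); t=ctrl.camera("top"); s=ctrl.camera("scene");pickle.dump((c,t,s),open("w6.pkl","wb"))
f=lambda a,k:cv2.resize(a[...,::-1],None,fx=k,fy=k,interpolation=cv2.INTER_CUBIC)
a=f(c["color"][230:280,285:350],6); b=f(s["color"][195:245,175:240],6)
d=f(s["color"][100:170,180:310],6)[:240,:780]
cv2.imwrite("pics/w6.png",np.vstack([np.hstack([a,b]),d]))
E
```

```text
time_s: 17.9
ee_pos: [0.5241, -0.0706, 0.071]
eef_rot: [3.14, 0.001, 1.772]
force: [8.0, -1.1, -5.6]
grip_width: 0.0228
grip_force: 60.0
```

View pics/w6.png

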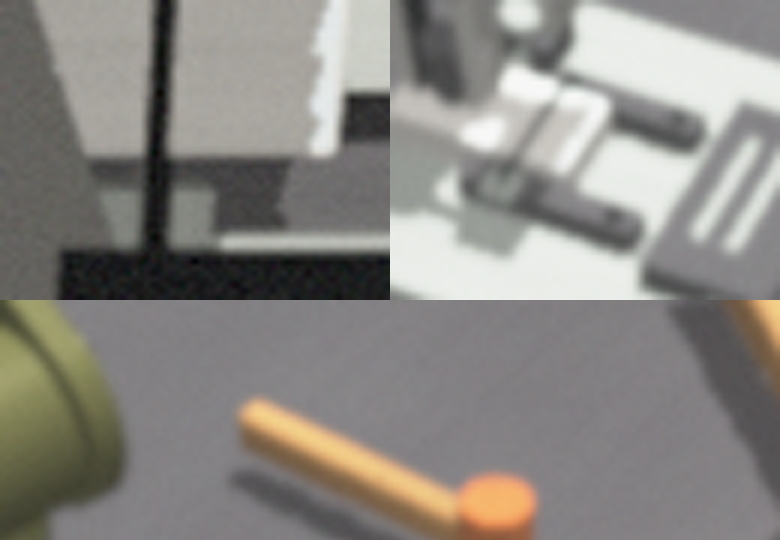

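The line and the blade are collinear in both views, and the mallet stands upright. Because the blade sits slightly higher than the slide's top, parallax leaves about 0.4 mm, so I'll make a small trim and hand in.

```bash
python3 -m pendant '[[[-0.04,-0.01,0],0],[[0,0,0],0],[[0,0,0],0],[[0,0,0],0],[[0,0,0],0],[[0,0,0],0]]' && python3 -c "
from station import ctrl
print(ctrl.hand_in())"
```

```text
time_s: 18.55
ee_pos: [0.5238, -0.0707, 0.0709]
eef_rot: [3.14, 0.001, 1.772]
force: [9.1, -0.2, -6.4]
grip_width: 0.0232
grip_force: 60.0
the job is handed in; nothing more can be done
None
```

I handed the job in at 18.6 s with the lock pin knocked fully down, the mallet standing back on the bench clear of the mould, and the slide's line held level with the index clip's blade to within about 1 mm by my camera measurements.

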